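# Balance the sample stick on a knife edge and mark the point

### The job

The measuring stick with the sample jar in its end lies tipped, jar end down, on the balance stand. Slide it along the knife edge, without lifting it off or pressing hard on the edge, until it balances level by itself with nothing touching it; then set the red marker clip gently astride the stick right over the knife edge, and leave the stick balanced and level with the clip on it. Leave the green clip and the other things where they are.

Things in the scene. Friction and masses are not known exactly. Their poses are not given: they have to be found in the camera images.
- stand: fixed balance stand, green base plate 90 x 200 x 12 mm. Origin: centre of its underside, on the table; z up, y along the stick, x across it. In the middle a steel blade, the knife edge. At y = +-35 mm grey forks, 8 mm thick: prongs 26 mm apart inside, 38 outside, tops 14 mm above the edge, guide the stick sideways. At y = +-85 mm low rubber-topped posts catch it when it tips.
- edge (a point): centre of the knife edge's flat top, 90 mm above the table: 8 mm wide (along y), 20 mm long (along x), fixed to the stand and turned with it. If the balance point is more than about 4 mm from here along y, the stick tips when let go.
- stick: loose wooden bar 300 mm long (y), 20 wide (x), 8 thick (z), about 110 g. Origin: middle of its length, on its underside; y along it towards the jar, z up. The balance point is hidden: 20 to 64 mm from the origin towards the jar. It starts with the edge within 17 mm of the origin, so jar end down, and must be slid towards its plain (-y) end. That half is free to grip from above.
- clip: red marker clip, 15 g, standing on the table: a saddle 34 mm wide (x), 16 long (y); legs 7 mm deep, 26 mm apart inside, go down either side of the stick; crown 6 mm thick; on top an upright grip tab 12 mm wide (x), 16 long (y), 13 to 41 mm above the origin. Origin: centre between the feet; z up. Seated, x lies across the stick and the origin is 1 mm above the stick's underside.
- spare_clip: green clip of the same shape; not to be used or moved.
- jar_a: loose clear jar, white lid, 56 mm across, 54 mm high, origin under its middle; to be left alone.
- jar_b: loose clear jar, yellow lid, same size; to be left alone.
- jar_c: loose clear jar, white lid, same size; to be left alone.
- dish: loose glass dish 90 mm across, 22 mm high, origin under its middle; to be left alone.
- jar (a point): centre of the underside of the closed white jar with blue lid, fixed in the stick's +y end with its underside flush with the bar's, 130 mm from the stick's origin. Jar 42 mm across, 40 mm high; its weight is unknown, 20 to 100 g.
- catch (a point): top of the catch post on the stand's +y side (the -y one is alike), 80 mm above the table, 10 mm lower than the knife edge, 8 mm thick along y, 16 mm wide along x. Resting on it the stick is tipped about 0.12 rad.

How it is judged (in metres and radians):
On the way:
1. the stick balances level on the knife edge with nothing else touching it and the clip not yet on it (angle between stick's own z axis and vertical below 0.04 rad and contact force between the fingers and stick below 0.02 N and contact force between clip and stick below 0.01 N and angular speed of stick below 0.1 rad/s and z of edge in the frame of stick above -0.003 m), for 0.4 s.
At the end, for the whole second after the job is handed in: the stick rests level (within 0.04 rad) and still on the knife edge, and the red clip sits seated astride it, legs either side, its middle within 6 mm of the middle of the knife edge along the stick (angle between stick's own z axis and vertical below 0.04 rad and z of edge in the frame of stick above -0.003 m and y of clip in the frame of stand between -0.006 and 0.006 m and z of clip in the frame of stick between -0.002 and 0.004 m and x of clip in the frame of stick between -0.005 and 0.005 m and angle between the y axis of clip and the y axis of stick, either way round below 0.4 rad and angular speed of stick below 0.1 rad/s and linear speed of clip below 0.02 m/s); the robot touches nothing.
It fails at once if the stick was lifted more than 8 mm off the knife edge (z of edge in the frame of stick below -0.008 m).
It fails at once if the stick was pressed onto the stand with more than 12 N (contact force between stand and stick above 12 N).
It fails at once if the green clip, a loose jar or the dish was moved more than 20 mm (distance of any of spare_clip, jar_a, jar_b, jar_c, dish from where it was at the start of the episode above 0.02 m).
It also fails if it takes over 67 s, if anything falls off the work surface, if the arm or the gripper's body presses on something with over 40 N, if the wrist force passes 120 N, or if a joint passes its speed limit or range.

### The arm

A 6-joint arm with a two-finger parallel gripper is mounted at the origin on the work surface. World frame = base frame: x ahead of the robot, y to its left, z up, the work surface at z = 0. Lengths are in mm, angles in rad, forces in N, time in s.
With the tool pointing down it reaches from about 350 to 975 mm from the base axis. Payload 7.1 kg.
Tool frame: the origin (TCP) lies on the mounting face of the last link; the fingertips stand 182 mm ahead of it and the grasp point (between the pads) lies 163 mm ahead of it (ctrl.finger_overhang is the distance from the TCP to the fingertips, in mm); z points along the fingers, y is the direction in which the jaws open and shut (so a half turn about z gives the same grasp; the last joint's range is limited). The gripper opens to 88 mm and grips with 3 to 60 N. Pads are 20 mm wide; open, the fingers measure 115 mm over their backs; the gripper's body (75 mm by 178 mm) begins 61 mm behind the grasp point.
Start: joints at [1.308, 0.423, 1.63, -0, 1.089, -0.019], TCP at [150.839, 606.51, 404.675] pointing down, gripper open.
Joint ranges: [-3, 3], [-0.9, 2.11], [0.09, 2.58], [-1.31, 4.45], [0.11, 2.69], [-2.54, 2.54]. Speed limits (rad/s): [2.39, 2.39, 3.01, 3.14, 3.14, 3.14].

### API

Orientations are given as a rotation vector (axis times angle).
In Python, from workcell import ctrl, viewer, recognise gives the robot as it stands.
- The arm moves only by the shell command python3 -m handwheel 'ROWS'. ROWS is JSON, a list of rows, each an object of numbers: "gripper": the closure, from 0 (fully open) to 1 (shut); "tx", "ty", "tz": the shift along the tool's x, y, z in m; "rx", "ry", "rz": the turn, a rotation vector about the tool's x, y, z in degrees. In form: [{"gripper": .., "tx": .., "ty": .., "tz": .., "rx": .., "ry": .., "rz": ..}, ...]. A call has 1 to 8 rows; each row shifts and turns the commanded pose from where the row before left it, along the tool's axes as they then stand; what a row does not reach is not made up. A row lasts 1/8 s, in which the tool goes at most 62.5 mm and 10.7 degrees, less where a joint would pass 70% of its speed; a pose out of reach is approached as far as the arm can. A call with a gripper value outside its range is refused whole. The fingers move at their own pace and stop on an object; the grip force is fixed at half the most. Time passes only in rows, so rows that do not move let the fingers close. It gives the time, the measured TCP pose, the force and the opening at its end, in the units of the state.
- ctrl.get_obs(): the state, without advancing time (a new reading comes with each control period).
- viewer.get_image(name): name is "scene" or "top" or "wrist"; returns a dict with "image" (400x640x3 uint8, red, green, blue), "range_z" (400x640 float32, mm along the optical axis (not along the pixel's ray), 0 where there is no reading), "vfov" (degrees; the focal length in pixels is half the picture's height over the tangent of half this angle, whatever the lens; pixels are square), "cx", "cy" (the principal point, pixels), "extrinsics" (4x4, takes a point from world to camera coordinates); the wrist camera has in their place "T_tool_cam" (4x4, takes a point from camera to tool coordinates, whose origin is the TCP and whose axes are the flange's). Camera axes: x right, y up, looking along -z (the intrinsics and any distortion apply to the point x, -y, -z); pixel columns grow to the right and rows downward; lengths in mm; the calibration is good to about 2 mm. A picture is of the moment at which its call begins: read the wrist's pose just before it.
- ctrl.close_job(): hands the job in, once; it reports no verdict.
Trained networks look in a picture, given as the dict that the camera call returned (one of the last four; its "shot" number tells which), for a name from the list of things; names that differ only in an ending like _2 or _b are one class to them, and where a whole thing is asked for, a point or a joint stands for the part that bears it (a point fixed in the world has none). Each returns a list of dicts, best first, with "p" (0 to 1); they miss things now and then, are a little off and sometimes report something else, mostly with a low value. They report only what shows in the picture. A call takes as long as a camera call.
- recognise(picture, name): "xy" ([column, row] as shares, 0 to 1, of the picture: columns of its width, rows of its height, amid what is visible of it).
The state is a dict: "t": time; "qpos": joint angles; "qvel": joint speeds; "joint_torque": joint torques, N m; "ee_pos": TCP position; "orientation": TCP orientation; "ft_force": force on the tool from outside, world axes, zero at the start; "moment": the same for the moment, N m; "width": finger opening in mm.
Only numpy, scipy, OpenCV 4.12 (cv2) and the standard library are available. Lean on these libraries where they do the work, as an engineer would, in place of code of your own. Each camera call takes 0.05 s, during which the arm holds its last target.

## Working session

There is one attempt and no reset: what is moved stays moved. The work goes in short steps, Python scripts to look and compute and a shell command to move; the robot and the scene stay as the last step left them, time stands still between calls to the robot, and variables do not carry over. Pictures are saved under pics/ and viewed, and the job is handed in when it is done.

```bash
ls; mkdir -p pics
cat > h.py <<'E'
import numpy as np, cv2
from workcell import ctrl, viewer, recognise
from scipy.spatial.transform import Rotation as R
def save(p,n): cv2.imwrite('pics/'+n+'.png', p['image'][:,:,::-1])
def T_tool():
    o=ctrl.get_obs(); T=np.eye(4); T[:3,:3]=R.from_rotvec(o['orientation']).as_matrix(); T[:3,3]=o['ee_pos']; return T
def w2c(p,T=None):
    if 'extrinsics' in p: return np.array(p['extrinsics'])
    return np.linalg.inv(T@np.array(p['T_tool_cam']))
def f(p): return 200/np.tan(np.radians(p['vfov'])/2)
def pix2w(p,u,v,T=None,depth=None,z=None):
    E=np.linalg.inv(w2c(p,T)); F=f(p)
    d=np.array([(u-p['cx'])/F,-(v-p['cy'])/F,-1.])
    if z is not None:
        w=E[:3,:3]@d; s=(z-E[2,3])/w[2]; return E[:3,3]+s*w
    if depth is None: depth=p['range_z'][int(round(v)),int(round(u))]
    return E[:3,:3]@(d*depth)+E[:3,3]
def cloud(p,T=None):
    v,u=np.mgrid[0:400,0:640]; D=p['range_z']; F=f(p)
    P=np.stack([(u-p['cx'])/F*D,-(v-p['cy'])/F*D,-D],-1)
    E=np.linalg.inv(w2c(p,T)); W=P@E[:3,:3].T+E[:3,3]; W[D==0]=np.nan; return W
def proj(p,w,T=None):
    c=(w2c(p,T)@np.append(w,1))[:3]; F=f(p); return p['cx']-F*c[0]/c[2], p['cy']+F*c[1]/c[2]
E
python3 - <<'E'
from h import *
o=ctrl.get_obs(); print(o)
for n in ['scene','top','wrist']:
    T=T_tool(); p=viewer.get_image(n); save(p,n+'0'); print(n,[k for k in p],p['vfov'],p['cx'],p['cy'],p.get('shot'))
    print({k:p[k] for k in p if k not in('image','range_z')})
    for t in ['stand','stick','clip','spare_clip','jar','jar_a','dish','edge','catch']:
        try: r=recognise(p,t)
        except Exception as e: print(t,e); continue
        for q in r[:4]:
            u,v=q['xy'][0]*640,q['xy'][1]*400
            print(n,t,round(q['p'],2),round(u),round(v),np.round(pix2w(p,min(u,639),min(v,399),T)))
E
```

```text
pics
{'t': 0.0, 'qpos': array([ 1.30803396e+00,  4.23835638e-01,  1.63067306e+00, -3.90829491e-05,
        1.08859412e+00, -1.89868795e-02]), 'qvel': array([-2.60474236e-04,  1.37653693e-04, -6.28466584e-04, -2.83256216e-05,
       -1.47268425e-03, -2.04750014e-04]), 'joint_torque': array([ 1.94450418e-03, -5.44625473e+01, -2.73662245e+01,  6.44229027e-02,
        2.28005630e-02, -1.48994441e-04]), 'ee_pos': array([150.75573782, 606.26505464, 403.91138948]), 'orientation': array([-3.81924177e-01, -3.11811094e+00,  2.35616561e-03]), 'ft_force': array([-0.23141753, -0.44624638,  0.69268737]), 'moment': array([ 0.06071223,  0.02257096, -0.01739781]), 'width': 87.58883777821971}
scene ['image', 'range_z', 'vfov', 'cx', 'cy', 'extrinsics', 'shot'] 48.00480445010195 324.5565436810257 202.3313811385366 1
{'vfov': 48.00480445010195, 'cx': 324.5565436810257, 'cy': 202.3313811385366, 'extrinsics': array([[-7.11704597e-01,  7.02423315e-01,  8.83472180e-03,
         4.20492602e+02],
       [-4.31139444e-01, -4.46696341e-01,  7.83952268e-01,
         1.91016705e+02],
       [ 5.54612789e-01,  5.5
[... 1942 characters left out ...]
0.  53.]
top dish 0.27 291 254 [446.  74.  10.]
top edge 0.62 286 206 [586.  84.  44.]
top catch 0.59 284 208 [580.  90.  48.]
wrist ['image', 'range_z', 'vfov', 'cx', 'cy', 'T_tool_cam', 'shot'] 58.277261502863375 318.7781836949705 199.61291341714082 3
{'vfov': 58.277261502863375, 'cx': 318.7781836949705, 'cy': 199.61291341714082, 'T_tool_cam': array([[ 2.04193119e-05,  9.61274476e-01,  2.75592781e-01,
         7.54516811e+01],
       [ 9.99999765e-01, -2.08354472e-04,  6.52653265e-04,
         6.67618279e-02],
       [ 6.84799914e-04,  2.75592703e-01, -9.61274255e-01,
         1.98897905e+01],
       [ 0.00000000e+00,  0.00000000e+00,  0.00000000e+00,
         1.00000000e+00]]), 'shot': 3}
```

View pics/scene0.png

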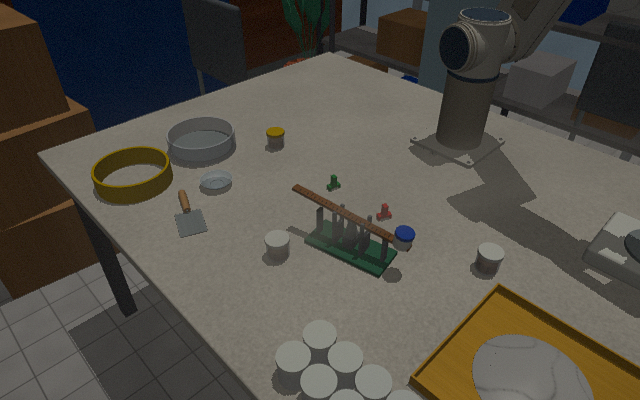

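View pics/top0.png

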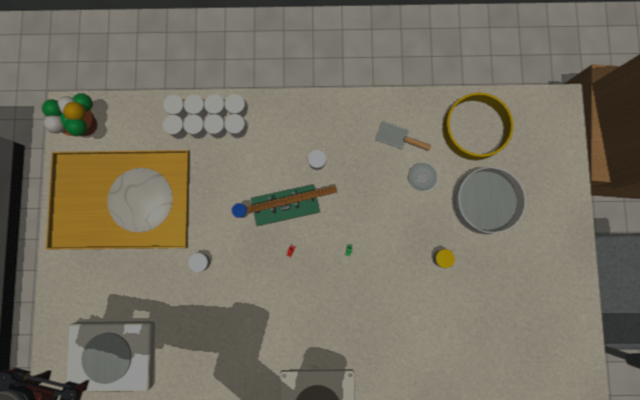

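View pics/wrist0.png

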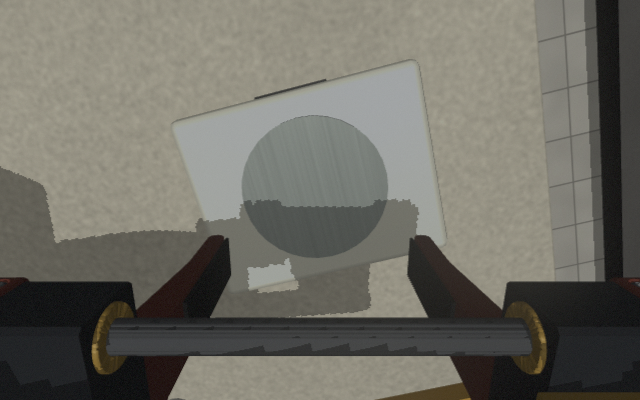

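```bash
cat >> h.py <<'E'
def axis(W,m):
    P=W[m]; P=P[~np.isnan(P).any(1)]; c=np.median(P,0)
    P=P[np.linalg.norm(P-c,axis=1)<220]; c=P.mean(0); d=np.linalg.svd(P-c,full_matrices=False)[2][0]
    if d[1]<0:d=-d
    s=(P-c)@d; return c,d,s.min(),s.max(),len(P)
E
python3 - <<'E'
from h import *
T=T_tool(); print(np.round(T,3))
for n in ['top','scene']:
    p=viewer.get_image(n); W=cloud(p); hsv=cv2.cvtColor(p['image'],cv2.COLOR_RGB2HSV)
    H,S,V=[hsv[:,:,i].astype(int) for i in range(3)]
    near=(W[...,0]>400)&(W[...,0]<760)&(abs(W[...,1]-70)<260)
    for nm,m in dict(green=(H>50)&(H<90)&(S>90)&near&(W[...,2]>5)&(W[...,2]<20)&(W[...,0]>500),wood=(H<20)&(S>80)&near&(W[...,2]>60),
        red=((H<8)|(H>172))&(S>120)&near&(W[...,2]<60)&(W[...,0]<520),gclip=(H>50)&(H<90)&(S>90)&near&(W[...,2]<60)&(W[...,0]<520),blue=(H>100)&(H<130)&(S>120)&near&(W[...,2]>50)).items():
        if m.sum()>3: print(n,nm,[np.round(x,2) for x in axis(W,m)])
E
```

```text
[[-9.70000e-01  2.41000e-01 -0.00000e+00  1.50821e+02]
 [ 2.41000e-01  9.70000e-01 -0.00000e+00  6.06503e+02]
 [ 0.00000e+00 -0.00000e+00 -1.00000e+00  4.04657e+02]
 [ 0.00000e+00  0.00000e+00  0.00000e+00  1.00000e+00]]
top green [array([588.56,  90.  ,  11.39]), array([-0.19,  0.98,  0.  ]), np.float64(-96.65), np.float64(97.29), np.int64(1021)]
top wood [array([601.23,  64.71, 100.71]), array([-0.2 ,  0.97, -0.12]), np.float64(-128.7), np.float64(132.03), np.int64(642)]
top red [array([455.16,  74.6 ,  23.94]), array([-0.09,  0.  ,  1.  ]), np.float64(-16.13), np.float64(21.91), np.int64(52)]
top gclip [array([455.54, -99.75,  24.52]), array([0.04, 0.02, 1.  ]), np.float64(-18.53), np.float64(21.76), np.int64(46)]
top blue [array([569.76, 212.09, 115.14]), array([ 0.09,  0.99, -0.09]), np.float64(-17.57), np.float64(21.62), np.int64(147)]
scene green [array([597.  , 146.62,  12.06]), array([-0.67,  0.74, -0.  ]), np.float64(-92.03), np.float64(62.29), np.int64(813)]
scene wood [array([603.22,  69.79, 100.89]), array([-0.2 ,  0.97, -0.12]), np.float64(-135.06), np.float64(164.3), np.int64(756)]
scene red [array([456.07,  74.39,  24.37]), array([-0.15,  0.01, -0.99]), np.float64(-19.0), np.float64(25.54), np.int64(46)]
scene gclip [array([ 460.35, -100.54,   22.27]), array([-0.15,  0.06,  0.99]), np.float64(-18.9), np.float64(21.28), np.int64(41)]
scene blue [array([574.71, 214.88, 115.33]), array([ 0.83,  0.55, -0.09]), np.float64(-23.75), np.float64(19.31), np.int64(246)]
```

```bash
cat >> h.py <<'E'
def plan(pos,yawx,n):
    """tool down, tool x at world angle yawx(deg); print uniform n rows"""
    T=T_tool(); x=np.array([np.cos(np.radians(yawx)),np.sin(np.radians(yawx)),0]); z=np.array([0,0,-1.]); y=np.cross(z,x)
    Rt=np.stack([x,y,z],1); rv=R.from_matrix(T[:3,:3].T@Rt).as_rotvec()
    dp=(np.array(pos)-T[:3,3])/n/1000; Rc=T[:3,:3]
    for i in range(n):
        t=Rc.T@dp; print('{"tx":%.4f,"ty":%.4f,"tz":%.4f,"rx":%.2f,"ry":%.2f,"rz":%.2f}'%(*t,*np.degrees(rv/n)))
        Rc=Rc@R.from_rotvec(rv/n).as_matrix()
E
python3 -c "
from h import *
plan([590,85,430],101.5,12)"
```

```text
{"tx":-0.0460,"ty":-0.0333,"tz":-0.0021,"rx":0.00,"ry":0.00,"rz":5.38}
{"tx":-0.0489,"ty":-0.0289,"tz":-0.0021,"rx":0.00,"ry":0.00,"rz":5.38}
{"tx":-0.0514,"ty":-0.0242,"tz":-0.0021,"rx":0.00,"ry":0.00,"rz":5.38}
{"tx":-0.0535,"ty":-0.0192,"tz":-0.0021,"rx":0.00,"ry":0.00,"rz":5.38}
{"tx":-0.0550,"ty":-0.0142,"tz":-0.0021,"rx":0.00,"ry":0.00,"rz":5.38}
{"tx":-0.0561,"ty":-0.0089,"tz":-0.0021,"rx":0.00,"ry":0.00,"rz":5.38}
{"tx":-0.0567,"ty":-0.0036,"tz":-0.0021,"rx":0.00,"ry":0.00,"rz":5.38}
{"tx":-0.0568,"ty":0.0017,"tz":-0.0021,"rx":0.00,"ry":0.00,"rz":5.38}
{"tx":-0.0564,"ty":0.0070,"tz":-0.0021,"rx":0.00,"ry":0.00,"rz":5.38}
{"tx":-0.0555,"ty":0.0123,"tz":-0.0021,"rx":0.00,"ry":0.00,"rz":5.38}
{"tx":-0.0541,"ty":0.0174,"tz":-0.0021,"rx":0.00,"ry":0.00,"rz":5.38}
{"tx":-0.0522,"ty":0.0224,"tz":-0.0021,"rx":0.00,"ry":0.00,"rz":5.38}
```

```bash
python3 -m handwheel '[{"gripper":0,"tx":-0.046,"ty":-0.033,"tz":-0.002,"rz":5.4},{"gripper":0,"tx":-0.049,"ty":-0.029,"tz":-0.002,"rz":5.4},{"gripper":0,"tx":-0.051,"ty":-0.024,"tz":-0.002,"rz":5.4},{"gripper":0,"tx":-0.053,"ty":-0.019,"tz":-0.002,"rz":5.4},{"gripper":0,"tx":-0.055,"ty":-0.014,"tz":-0.002,"rz":5.4},{"gripper":0,"tx":-0.056,"ty":-0.009,"tz":-0.002,"rz":5.4},{"gripper":0,"tx":-0.057,"ty":-0.004,"tz":-0.002,"rz":5.4},{"gripper":0,"tx":-0.057,"ty":0.002,"tz":-0.002,"rz":5.4}]'
python3 -m handwheel '[{"gripper":0,"tx":-0.056,"ty":0.007,"tz":-0.002,"rz":5.4},{"gripper":0,"tx":-0.055,"ty":0.012,"tz":-0.002,"rz":5.4},{"gripper":0,"tx":-0.054,"ty":0.017,"tz":-0.002,"rz":5.4},{"gripper":0,"tx":-0.052,"ty":0.022,"tz":-0.002,"rz":5.4},{"gripper":0},{"gripper":0}]'
cat >> h.py <<'E'
def scan(n='w'):
    T=T_tool(); p=viewer.get_image('wrist'); save(p,n); W=cloud(p,T); hsv=cv2.cvtColor(p['image'],cv2.COLOR_RGB2HSV)
    H,S,V=[hsv[:,:,i].astype(int) for i in range(3)]
    near=(W[...,0]>400)&(W[...,0]<760)&(abs(W[...,1]-70)<260)
    for nm,m in dict(green=(H>50)&(H<90)&(S>90)&near&(W[...,2]>5)&(W[...,2]<20)&(W[...,0]>500),wood=(H<20)&(S>80)&near&(W[...,2]>60),
        red=((H<8)|(H>172))&(S>120)&near&(W[...,2]<60)&(W[...,2]>5)&(W[...,0]<520),blue=(H>100)&(H<130)&(S>120)&near&(W[...,2]>50)).items():
        if m.sum()>20: print(nm,[np.round(x,3) for x in axis(W,m)])
    return p,T,W,H,S,V
E
python3 -c "
from h import *
o=ctrl.get_obs();print(o['t'],o['ee_pos'],o['qpos'])
scan('w1')"
```

```text
1.6 [150.83821766 606.51637605 404.67848748] [ 1.30800677e+00  4.23103143e-01  1.62988631e+00 -1.59130710e-05
  1.08859790e+00 -1.90068658e-02]$[0]: bad value
$[0]: bad value
```

View pics/w1.png

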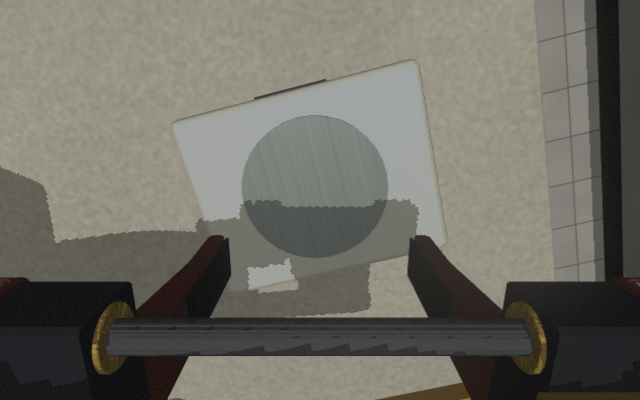

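The rows were refused and the view has not changed, still the tray scale. I'll give every key.

```bash
python3 -m handwheel '[{"gripper":0.0,"tx":-0.046,"ty":-0.033,"tz":-0.002,"rx":0.0,"ry":0.0,"rz":5.4},{"gripper":0.0,"tx":-0.049,"ty":-0.029,"tz":-0.002,"rx":0.0,"ry":0.0,"rz":5.4},{"gripper":0.0,"tx":-0.051,"ty":-0.024,"tz":-0.002,"rx":0.0,"ry":0.0,"rz":5.4},{"gripper":0.0,"tx":-0.053,"ty":-0.019,"tz":-0.002,"rx":0.0,"ry":0.0,"rz":5.4},{"gripper":0.0,"tx":-0.055,"ty":-0.014,"tz":-0.002,"rx":0.0,"ry":0.0,"rz":5.4},{"gripper":0.0,"tx":-0.056,"ty":-0.009,"tz":-0.002,"rx":0.0,"ry":0.0,"rz":5.4},{"gripper":0.0,"tx":-0.057,"ty":-0.004,"tz":-0.002,"rx":0.0,"ry":0.0,"rz":5.4},{"gripper":0.0,"tx":-0.057,"ty":0.002,"tz":-0.002,"rx":0.0,"ry":0.0,"rz":5.4}]'
python3 -m handwheel '[{"gripper":0.0,"tx":-0.056,"ty":0.007,"tz":-0.002,"rx":0.0,"ry":0.0,"rz":5.4},{"gripper":0.0,"tx":-0.055,"ty":0.012,"tz":-0.002,"rx":0.0,"ry":0.0,"rz":5.4},{"gripper":0.0,"tx":-0.054,"ty":0.017,"tz":-0.002,"rx":0.0,"ry":0.0,"rz":5.4},{"gripper":0.0,"tx":-0.052,"ty":0.022,"tz":-0.002,"rx":0.0,"ry":0.0,"rz":5.4},{"gripper":0.0,"tx":0.0,"ty":0.0,"tz":0.0,"rx":0.0,"ry":0.0,"rz":0.0}]'
python3 -c "
from h import *
o=ctrl.get_obs();print(o['t'],o['ee_pos'],o['qpos'])
scan('w2')"
```

```text
t: 2.65
ee_pos: [443.9, 257.5, 421.1]
orientation: [1.507, 2.756, 0.001]
ft_force: [0.3, 0.6, -0.4]
width: 87.8
t: 3.28
ee_pos: [589.0, 82.6, 428.8]
orientation: [1.998, 2.423, 0.001]
ft_force: [0.3, -0.2, -0.2]
width: 88.1
3.275 [588.95980306  82.60701032 428.77734145] [ 1.19438889e-01  3.52134463e-01  1.67819133e+00 -5.16784777e-04
  1.10994501e+00 -7.16672290e-02]
green [array([581.148, 142.317,  12.04 ]), array([-0.433,  0.901, -0.001]), np.float64(-155.364), np.float64(50.719), np.int64(3003)]
wood [array([582.703,  83.472, 189.298]), array([ 0.171,  0.035, -0.985]), np.float64(-144.882), np.float64(132.179), np.int64(9826)]
red [array([458.45 ,  76.453,  23.783]), array([-0.094,  0.03 ,  0.995]), np.float64(-19.988), np.float64(19.565), np.int64(587)]
blue [array([572.681, 211.423, 116.13 ]), array([ 0.98 ,  0.201, -0.001]), np.float64(-19.856), np.float64(20.451), np.int64(2110)]
```

View pics/w2.png

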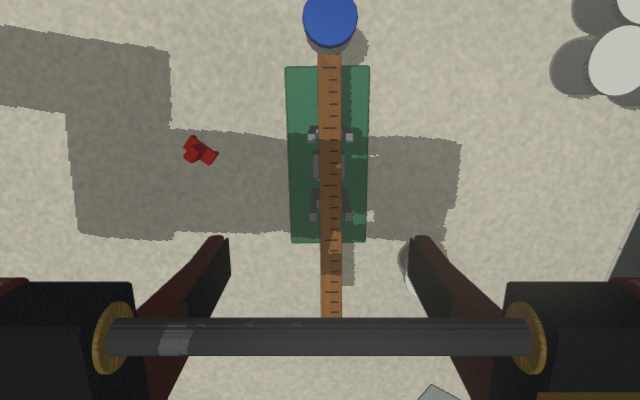

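```bash
cat > an.py <<'E'
from h import *
def rect(P): 
    r=cv2.minAreaRect(P[:,:2].astype(np.float32)); return np.round(r[0],1),np.round(r[1],1),round(r[2],2)
p,T,W,H,S,V=scan('w3')
W2=W
m=((H>50)&(H<90)&(S>90)&(W[...,2]<20)&(W[...,0]>500))
m=cv2.morphologyEx(m.astype(np.uint8),cv2.MORPH_OPEN,np.ones((3,3)))
v,u=np.nonzero(m); P=np.array([pix2w(p,a,b,T,z=12) for a,b in zip(u,v)])
print('base',rect(P), 'depth z', np.nanmedian(W[m>0][:,2]))
# by edges: fit long edges
red=((H<8)|(H>172))&(S>120)&(W[...,0]<520)&(W[...,0]>400)
for lo,hi in [(33,50),(8,20),(5,50)]:
    P=W[red&(W[...,2]>lo)&(W[...,2]<hi)]; print('red',lo,hi,len(P),rect(P),P.mean(0).round(1),np.percentile(P[:,2],[5,50,95]).round(1))
wood=(H<20)&(S>80)&(W[...,2]>60)&(W[...,2]<130)&(W[...,0]>500)&(abs(W[...,1]-85)<200)
print('wood',[np.round(x,4) for x in axis(W,wood)],rect(W[wood]))
c,d,_,_,_=axis(W,wood); print('stick yaw',np.degrees(np.arctan2(d[1],d[0])))
lid=(H>100)&(H<130)&(S>120)&(W[...,2]>100); print('lid',rect(W[lid]),W[lid].mean(0))
gr=(S<60)&(W[...,2]>97)&(W[...,2]<110)&(np.hypot(W[...,0]-590,W[...,1]-85)<70)
n,l,st,ce=cv2.connectedComponentsWithStats(gr.astype(np.uint8))
for i in range(1,n):
    if st[i,4]>8: print('prong',ce[i].round(),st[i,4],rect(W[l==i]),W[l==i].mean(0).round(1))
E
python3 an.py
```

```text
green [array([581.229, 142.359,  12.04 ]), array([-0.419,  0.908, -0.001]), np.float64(-155.729), np.float64(50.458), np.int64(3021)]
wood [array([581.36 ,  84.752, 187.421]), array([ 0.188,  0.034, -0.982]), np.float64(-146.198), np.float64(105.075), np.int64(9661)]
red [array([458.507,  76.515,  23.561]), array([-0.102,  0.022,  0.995]), np.float64(-19.005), np.float64(19.382), np.int64(587)]
blue [array([572.546, 212.257, 116.042]), array([ 0.978,  0.207, -0.004]), np.float64(-20.154), np.float64(20.187), np.int64(2220)]
base (array([595. , 102.9]), array([ 86. , 170.5]), 11.29) depth z 12.030100344977342
red 33 50 201 (array([456.3,  75.6]), array([16. , 12.2]), 65.47) [457.3  76.2  40. ] [34.4 40.6 42.1]
red 8 20 313 (array([456.3,  75.4]), array([16.2, 33.8]), 64.0) [458.6  76.1  13.1] [10.3 13.  16.4]
red 5 50 587 (array([456.4,  75.5]), array([16.5, 33.8]), 64.0) [458.5  76.5  23.6] [10.3 14.5 41.5]
wood [array([598.8802,  85.1741,  99.3419]), array([-0.2018,  0.9722, -0.1185]), np.float64(-124.5343), np.float64(110.9786), np.int64(5522)] (array([600.1,  78.5]), array([ 19.2, 234. ]), 11.7)
stick yaw 101.72378541124544
lid (array([565.7, 168.3]), array([127.2,  40.4]), 81.82) [572.52949748 212.20991217 116.14458123]
prong [313. 140.] 85 (array([574.7, 122.4]), array([5.9, 8.2]), 10.92) [574.8 122.7 103.7]
prong [350. 139.] 77 (array([605.9, 129.1]), array([6.2, 7.7]), 10.96) [605.9 129.3 104. ]
prong [314. 218.] 78 (array([589.1,  54.1]), array([5.5, 8.4]), 11.57) [589.1  54.6 103.3]
prong [349. 217.] 74 (array([620. ,  60.7]), array([5.7, 8. ]), 11.77) [619.7  61.3 103.2]
prong [330. 242.] 9 (array([607.5,  35.6]), array([7.2, 0.7]), 11.6) [607.5  35.6 105.9]
prong [321. 252.] 17 (array([601.4,  24.4]), array([ 0. , 15.2]), 11.16) [601.4  24.2 105.8]
```

```bash
python3 -c "
import cv2;i=cv2.imread('pics/w3.png');cv2.imwrite('pics/w3b.png',cv2.resize(i[40:260,160:400],None,fx=2.5,fy=2.5,interpolation=cv2.INTER_CUBIC))"
```

```text
(no output)
```

View pics/w3b.png

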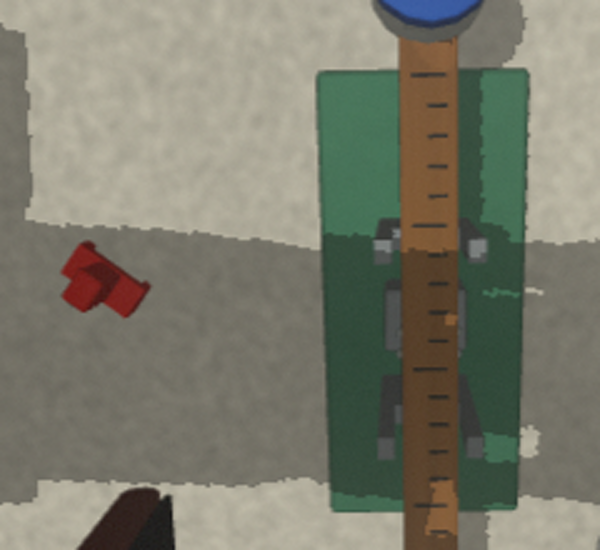

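Seen: prongs give edge at about (597.4, 91.6), yaw 101.8°. The clip is at (456.3, 75.5), and the jar's outer face about 142 mm from the edge. I'll push the jar face towards the plain end with shut fingers.

```bash
python3 -c "
from h import *
plan([560.6,267.8,270],101.8,5)"
```

```text
{"tx":0.0369,"ty":0.0020,"tz":0.0317,"rx":-0.01,"ry":-0.00,"rz":-0.12}
{"tx":0.0369,"ty":0.0020,"tz":0.0317,"rx":-0.01,"ry":-0.00,"rz":-0.12}
{"tx":0.0369,"ty":0.0021,"tz":0.0317,"rx":-0.01,"ry":-0.00,"rz":-0.12}
{"tx":0.0369,"ty":0.0022,"tz":0.0317,"rx":-0.01,"ry":-0.00,"rz":-0.12}
{"tx":0.0368,"ty":0.0022,"tz":0.0317,"rx":-0.01,"ry":-0.00,"rz":-0.12}
```

```bash
python3 -m handwheel '[{"gripper":1.0,"tx":0.062,"ty":0.003,"tz":0.0,"rx":0.0,"ry":0.0,"rz":-0.6},{"gripper":1.0,"tx":0.062,"ty":0.003,"tz":0.0,"rx":0.0,"ry":0.0,"rz":0.0},{"gripper":1.0,"tx":0.060,"ty":0.005,"tz":0.04,"rx":0.0,"ry":0.0,"rz":0.0},{"gripper":1.0,"tx":0.0,"ty":0.0,"tz":0.06,"rx":0.0,"ry":0.0,"rz":0.0},{"gripper":1.0,"tx":0.0,"ty":0.0,"tz":0.059,"rx":0.0,"ry":0.0,"rz":0.0},{"gripper":1.0,"tx":0.0,"ty":0.0,"tz":0.0,"rx":0.0,"ry":0.0,"rz":0.0},{"gripper":1.0,"tx":0.0,"ty":0.0,"tz":0.0,"rx":0.0,"ry":0.0,"rz":0.0}]'
cat > push.py <<'E'
from h import *
import sys
E0=np.array([597.4,91.6]); u=np.array([-0.2045,0.979]); x=np.array([0.979,0.2045])
p,T,W,H,S,V=None,None,None,None,None,None
T=T_tool(); p=viewer.get_image('wrist'); save(p,sys.argv[1]); W=cloud(p,T); hsv=cv2.cvtColor(p['image'],cv2.COLOR_RGB2HSV)
H,S,V=[hsv[:,:,i].astype(int) for i in range(3)]
o=ctrl.get_obs(); d=o['ee_pos'][:2]-E0; print('t',round(o['t'],2),'tcp s,x,z',(d@u).round(1),(d@x).round(1),o['ee_pos'][2].round(1),'F',o['ft_force'].round(1),'w',round(o['width'],1),'yaw',np.degrees(np.arctan2(T[1,0],T[0,0])).round(2))
def lid_info(W,H,S,V):
    m=(H>100)&(H<130)&(S>120)&(W[...,2]>95)&(np.abs((W[...,:2]-E0)@x)<30)
    m=cv2.erode(m.astype(np.uint8),np.ones((3,3)))>0
    P=W[m]
    if len(P)<30: print('no lid');return
    s=(P[:,:2]-E0)@u; l=(P[:,:2]-E0)@x
    z95=np.percentile(P[:,2],50); k=np.abs(P[:,2]-z95)<12
    A=np.c_[s[k],l[k],np.ones(k.sum())]; c=np.linalg.lstsq(A,P[k,2],rcond=None)[0]
    print('lid n',k.sum(),'s',s.min().round(1),s.max().round(1),'mid',s.mean().round(1),'x',l.mean().round(1),'z',P[k,2].mean().round(1),'slope',c[0].round(3))
lid_info(W,H,S,V)
q=viewer.get_image('top'); W=cloud(q); hsv=cv2.cvtColor(q['image'],cv2.COLOR_RGB2HSV); H,S,V=[hsv[:,:,i].astype(int) for i in range(3)]
wood=(H<20)&(S>80)&(W[...,2]>60)&(W[...,2]<130)&(np.abs((W[...,:2]-E0)@x)<25)&(np.abs((W[...,:2]-E0)@u)<230)
P=W[wood]; s=(P[:,:2]-E0)@u
if len(P)>30:
    c=np.polyfit(s,P[:,2],1); print('top wood n',len(P),'slope',c[0].round(4),'z@edge',c[1].round(1),'s',s.min().round(1),s.max().round(1))
E
python3 push.py p1
```

```text
t: 4.25
ee_pos: [562.0, 260.6, 277.0]
orientation: [1.979, 2.439, 0.003]
ft_force: [1.1, 0.2, 0.2]
width: 21.2
t 4.3 tcp s,x,z 172.6 0.3 277.9 F [-0.2 -0.2  0.4] w 17.3 yaw 101.9
lid n 2719 s 107.8 131.4 mid 120.3 x 0.4 z 116.6 slope -0.111
top wood n 640 slope -0.1209 z@edge 97.5 s -155.3 103.7
```

View pics/p1.png

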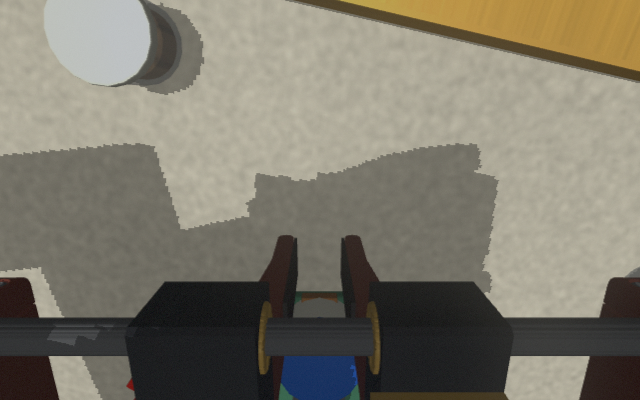

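```bash
python3 -m handwheel '[{"gripper":1.0,"tx":-0.01,"ty":0.0,"tz":0.0,"rx":0.0,"ry":0.0,"rz":0.0},{"gripper":1.0,"tx":0.0,"ty":0.0,"tz":0.0,"rx":0.0,"ry":0.0,"rz":0.0},{"gripper":1.0,"tx":0.0,"ty":0.0,"tz":0.0,"rx":0.0,"ry":0.0,"rz":0.0}]'
python3 push.py p2
```

```text
t: 4.72
ee_pos: [564.1, 249.6, 275.7]
orientation: [1.981, 2.438, 0.001]
ft_force: [0.4, 0.4, 0.6]
width: 0.3
t 4.78 tcp s,x,z 161.6 -0.4 275.5 F [0.3 0.  0. ] w 0.2 yaw 101.79
lid n 192 s 105.7 121.7 mid 113.0 x -0.1 z 117.5 slope -0.097
top wood n 635 slope -0.116 z@edge 97.4 s -155.6 103.5
```

View pics/p2.png

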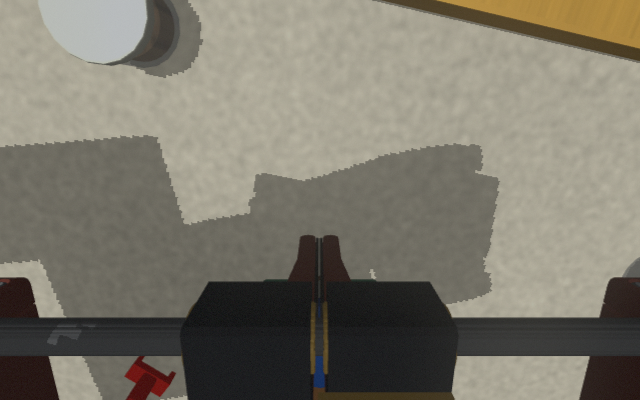

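```bash
python3 -m handwheel '[{"gripper":1.0,"tx":-0.005,"ty":0.0,"tz":0.0,"rx":0.0,"ry":0.0,"rz":0.0},{"gripper":1.0,"tx":-0.005,"ty":0.0,"tz":0.0,"rx":0.0,"ry":0.0,"rz":0.0},{"gripper":1.0,"tx":-0.005,"ty":0.0,"tz":0.0,"rx":0.0,"ry":0.0,"rz":0.0},{"gripper":1.0,"tx":0.0,"ty":0.0,"tz":0.0,"rx":0.0,"ry":0.0,"rz":0.0}]'
python3 push.py p3
```

```text
t: 5.32
ee_pos: [567.0, 234.8, 275.1]
orientation: [1.981, 2.438, -0.0]
ft_force: [-0.9, 0.1, 0.0]
width: 0.7
t 5.38 tcp s,x,z 146.5 -0.5 275.0 F [-0.2  1.  -0.3] w 0.5 yaw 101.81
lid n 154 s 95.1 108.0 mid 100.9 x -0.4 z 118.9 slope -0.095
top wood n 639 slope -0.116 z@edge 97.8 s -166.0 92.1
```

```bash
python3 -m handwheel '[{"gripper":1.0,"tx":0.006,"ty":0.0,"tz":0.0,"rx":0.0,"ry":0.0,"rz":0.0},{"gripper":1.0,"tx":0.0,"ty":0.0,"tz":0.0,"rx":0.0,"ry":0.0,"rz":0.0},{"gripper":1.0,"tx":0.0,"ty":0.0,"tz":0.0,"rx":0.0,"ry":0.0,"rz":0.0}]'
python3 push.py p4
```

```text
t: 5.8
ee_pos: [565.6, 241.3, 275.0]
orientation: [-1.98, -2.439, 0.0]
ft_force: [-0.4, -0.7, -0.3]
width: 0.4
t 5.85 tcp s,x,z 153.0 -0.5 275.0 F [-0.3  0.2  0.4] w 0.2 yaw 101.86
lid n 210 s 95.6 114.8 mid 104.5 x -0.5 z 118.5 slope -0.109
top wood n 637 slope -0.1197 z@edge 97.4 s -166.3 92.7
```

```bash
python3 -m handwheel '[{"gripper":1.0,"tx":-0.006,"ty":0.0,"tz":0.0,"rx":0.0,"ry":0.0,"rz":0.0},{"gripper":1.0,"tx":-0.004,"ty":0.0,"tz":0.0,"rx":0.0,"ry":0.0,"rz":0.0},{"gripper":1.0,"tx":-0.003,"ty":0.0,"tz":0.0,"rx":0.0,"ry":0.0,"rz":0.0},{"gripper":1.0,"tx":0.006,"ty":0.0,"tz":0.0,"rx":0.0,"ry":0.0,"rz":0.0},{"gripper":1.0,"tx":0.0,"ty":0.0,"tz":0.0,"rx":0.0,"ry":0.0,"rz":0.0},{"gripper":1.0,"tx":0.0,"ty":0.0,"tz":0.0,"rx":0.0,"ry":0.0,"rz":0.0}]'
python3 push.py p5
```

```text
t: 6.65
ee_pos: [567.0, 234.3, 274.9]
orientation: [-1.98, -2.439, 0.001]
ft_force: [1.2, 0.6, 0.0]
width: 0.5
t 6.7 tcp s,x,z 145.9 -0.5 275.0 F [ 0.6 -0.4  0. ] w 0.3 yaw 101.85
lid n 224 s 88.5 107.8 mid 97.5 x -0.6 z 119.3 slope -0.099
top wood n 636 slope -0.1184 z@edge 97.5 s -172.7 85.5
```

```bash
python3 -m handwheel '[{"gripper":1.0,"tx":-0.006,"ty":0.0,"tz":0.0,"rx":0.0,"ry":0.0,"rz":0.0},{"gripper":1.0,"tx":-0.003,"ty":0.0,"tz":0.0,"rx":0.0,"ry":0.0,"rz":0.0},{"gripper":1.0,"tx":-0.003,"ty":0.0,"tz":0.0,"rx":0.0,"ry":0.0,"rz":0.0},{"gripper":1.0,"tx":0.006,"ty":0.0,"tz":0.0,"rx":0.0,"ry":0.0,"rz":0.0},{"gripper":1.0,"tx":0.0,"ty":0.0,"tz":0.0,"rx":0.0,"ry":0.0,"rz":0.0},{"gripper":1.0,"tx":0.0,"ty":0.0,"tz":0.0,"rx":0.0,"ry":0.0,"rz":0.0}]'
python3 push.py p6
```

```text
t: 7.5
ee_pos: [568.2, 228.5, 274.9]
orientation: [-1.98, -2.439, 0.001]
ft_force: [0.8, 0.0, -0.4]
width: 0.5
t 7.55 tcp s,x,z 139.9 -0.5 275.0 F [0.1 0.2 0.5] w 0.4 yaw 101.85
lid n 245 s 83.0 102.7 mid 92.3 x -0.6 z 119.9 slope -0.108
top wood n 636 slope -0.1193 z@edge 97.5 s -179.1 80.1
```

```bash
python3 -m handwheel '[{"gripper":1.0,"tx":-0.006,"ty":0.0,"tz":0.0,"rx":0.0,"ry":0.0,"rz":0.0},{"gripper":1.0,"tx":-0.003,"ty":0.0,"tz":0.0,"rx":0.0,"ry":0.0,"rz":0.0},{"gripper":1.0,"tx":-0.003,"ty":0.0,"tz":0.0,"rx":0.0,"ry":0.0,"rz":0.0},{"gripper":1.0,"tx":0.006,"ty":0.0,"tz":0.0,"rx":0.0,"ry":0.0,"rz":0.0},{"gripper":1.0,"tx":0.0,"ty":0.0,"tz":0.0,"rx":0.0,"ry":0.0,"rz":0.0},{"gripper":1.0,"tx":0.0,"ty":0.0,"tz":0.0,"rx":0.0,"ry":0.0,"rz":0.0}]'
python3 push.py p7
```

```text
t: 8.35
ee_pos: [569.5, 222.6, 275.0]
orientation: [-1.98, -2.439, 0.001]
ft_force: [1.0, 0.1, -0.6]
width: 0.5
t 8.4 tcp s,x,z 133.9 -0.5 275.0 F [-0.8  0.6 -0.3] w 0.6 yaw 101.85
lid n 234 s 77.6 97.4 mid 87.0 x -0.6 z 120.6 slope -0.098
top wood n 640 slope -0.1188 z@edge 97.3 s -184.6 73.9
```

```bash
python3 -m handwheel '[{"gripper":1.0,"tx":-0.006,"ty":0.0,"tz":0.0,"rx":0.0,"ry":0.0,"rz":0.0},{"gripper":1.0,"tx":-0.003,"ty":0.0,"tz":0.0,"rx":0.0,"ry":0.0,"rz":0.0},{"gripper":1.0,"tx":-0.003,"ty":0.0,"tz":0.0,"rx":0.0,"ry":0.0,"rz":0.0},{"gripper":1.0,"tx":0.006,"ty":0.0,"tz":0.0,"rx":0.0,"ry":0.0,"rz":0.0},{"gripper":1.0,"tx":0.0,"ty":0.0,"tz":0.0,"rx":0.0,"ry":0.0,"rz":0.0},{"gripper":1.0,"tx":0.0,"ty":0.0,"tz":0.0,"rx":0.0,"ry":0.0,"rz":0.0}]'
python3 push.py p8
```

```text
t: 9.2
ee_pos: [570.7, 216.7, 274.9]
orientation: [-1.98, -2.439, 0.001]
ft_force: [0.6, -0.4, 0.6]
width: 0.2
t 9.25 tcp s,x,z 127.9 -0.5 275.0 F [-0.2  0.2 -0.5] w 0.2 yaw 101.85
lid n 250 s 71.1 92.1 mid 81.3 x -0.6 z 121.2 slope -0.109
top wood n 639 slope -0.1195 z@edge 97.4 s -190.2 68.0
```

```bash
python3 -m handwheel '[{"gripper":1.0,"tx":-0.006,"ty":0.0,"tz":0.0,"rx":0.0,"ry":0.0,"rz":0.0},{"gripper":1.0,"tx":-0.003,"ty":0.0,"tz":0.0,"rx":0.0,"ry":0.0,"rz":0.0},{"gripper":1.0,"tx":-0.003,"ty":0.0,"tz":0.0,"rx":0.0,"ry":0.0,"rz":0.0},{"gripper":1.0,"tx":0.006,"ty":0.0,"tz":0.0,"rx":0.0,"ry":0.0,"rz":0.0},{"gripper":1.0,"tx":0.0,"ty":0.0,"tz":0.0,"rx":0.0,"ry":0.0,"rz":0.0},{"gripper":1.0,"tx":0.0,"ty":0.0,"tz":0.0,"rx":0.0,"ry":0.0,"rz":0.0}]'
python3 push.py p9
```

```text
t: 10.05
ee_pos: [571.9, 210.9, 274.9]
orientation: [-1.98, -2.439, 0.001]
ft_force: [-0.6, 0.9, 0.6]
width: 0.5
t 10.1 tcp s,x,z 121.9 -0.5 274.9 F [-0.3  0.2  0.2] w 0.5 yaw 101.85
lid n 247 s 65.3 86.6 mid 76.0 x -0.6 z 121.9 slope -0.109
top wood n 640 slope -0.1186 z@edge 97.6 s -196.4 62.0
```

```bash
python3 -m handwheel '[{"gripper":1.0,"tx":-0.006,"ty":0.0,"tz":0.0,"rx":0.0,"ry":0.0,"rz":0.0},{"gripper":1.0,"tx":-0.003,"ty":0.0,"tz":0.0,"rx":0.0,"ry":0.0,"rz":0.0},{"gripper":1.0,"tx":-0.002,"ty":0.0,"tz":0.0,"rx":0.0,"ry":0.0,"rz":0.0},{"gripper":1.0,"tx":0.006,"ty":0.0,"tz":0.0,"rx":0.0,"ry":0.0,"rz":0.0},{"gripper":1.0,"tx":0.0,"ty":0.0,"tz":0.0,"rx":0.0,"ry":0.0,"rz":0.0},{"gripper":1.0,"tx":0.0,"ty":0.0,"tz":0.0,"rx":0.0,"ry":0.0,"rz":0.0}]'
python3 push.py p10
```

```text
t: 10.9
ee_pos: [573.0, 206.0, 275.0]
orientation: [-1.98, -2.439, 0.001]
ft_force: [0.1, -0.1, -0.4]
width: 0.5
t 10.95 tcp s,x,z 116.9 -0.5 275.0 F [-0.   0.1  0.2] w 0.4 yaw 101.85
lid n 245 s 60.3 81.6 mid 71.6 x -0.6 z 122.6 slope -0.112
top wood n 640 slope -0.115 z@edge 97.5 s -201.2 56.1
```

```bash
python3 -m handwheel '[{"gripper":1.0,"tx":-0.006,"ty":0.0,"tz":0.0,"rx":0.0,"ry":0.0,"rz":0.0},{"gripper":1.0,"tx":-0.002,"ty":0.0,"tz":0.0,"rx":0.0,"ry":0.0,"rz":0.0},{"gripper":1.0,"tx":-0.002,"ty":0.0,"tz":0.0,"rx":0.0,"ry":0.0,"rz":0.0},{"gripper":1.0,"tx":0.006,"ty":0.0,"tz":0.0,"rx":0.0,"ry":0.0,"rz":0.0},{"gripper":1.0,"tx":0.0,"ty":0.0,"tz":0.0,"rx":0.0,"ry":0.0,"rz":0.0},{"gripper":1.0,"tx":0.0,"ty":0.0,"tz":0.0,"rx":0.0,"ry":0.0,"rz":0.0}]'
python3 push.py p11
```

```text
t: 11.75
ee_pos: [573.8, 202.1, 275.0]
orientation: [1.98, 2.439, -0.0]
ft_force: [-0.4, 0.1, -0.5]
width: 0.4
t 11.8 tcp s,x,z 112.9 -0.5 275.0 F [ 0.3 -0.6 -0.1] w 0.6 yaw 101.85
lid n 250 s 68.7 88.8 mid 80.3 x -0.6 z 136.8 slope -0.007
top wood n 617 slope 0.1068 z@edge 97.5 s -206.8 48.6
```

```bash
python3 -m handwheel '[{"gripper":1.0,"tx":0.015,"ty":0.0,"tz":0.0,"rx":0.0,"ry":0.0,"rz":0.0},{"gripper":1.0,"tx":0.0,"ty":0.0,"tz":0.0,"rx":0.0,"ry":0.0,"rz":0.0},{"gripper":1.0,"tx":0.0,"ty":0.0,"tz":0.0,"rx":0.0,"ry":0.0,"rz":0.0}]'
python3 push.py p12
```

```text
t: 12.22
ee_pos: [570.7, 217.0, 275.1]
orientation: [1.98, 2.439, -0.0]
ft_force: [-0.2, -0.1, -0.2]
width: 0.5
t 12.28 tcp s,x,z 128.0 -0.5 275.1 F [-0.3 -1.5 -0.8] w 0.5 yaw 101.87
lid n 242 s 73.7 93.5 mid 85.6 x -0.5 z 125.8 slope -0.109
top wood n 643 slope -0.0521 z@edge 97.0 s -207.5 52.9
```

```bash
python3 -c "
from h import *
p=viewer.get_image('scene'); i=p['image'][:,:,::-1][160:290,270:440]; cv2.imwrite('pics/s1.png',cv2.resize(i,None,fx=4,fy=4,interpolation=cv2.INTER_CUBIC))"
```

```text
(no output)
```

View pics/s1.png

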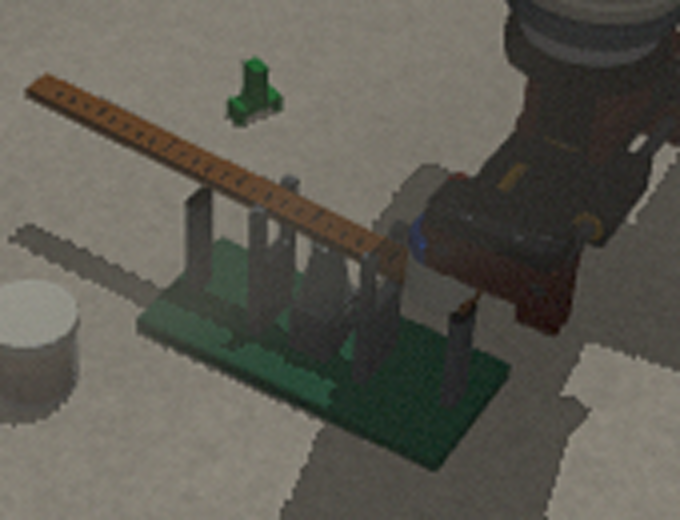

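```bash
python3 -m handwheel '[{"gripper":1.0,"tx":0.0,"ty":0.0,"tz":0.0,"rx":0.0,"ry":0.0,"rz":0.0},{"gripper":1.0,"tx":0.0,"ty":0.0,"tz":0.0,"rx":0.0,"ry":0.0,"rz":0.0},{"gripper":1.0,"tx":0.0,"ty":0.0,"tz":0.0,"rx":0.0,"ry":0.0,"rz":0.0},{"gripper":1.0,"tx":0.0,"ty":0.0,"tz":0.0,"rx":0.0,"ry":0.0,"rz":0.0},{"gripper":1.0,"tx":0.0,"ty":0.0,"tz":0.0,"rx":0.0,"ry":0.0,"rz":0.0},{"gripper":1.0,"tx":0.0,"ty":0.0,"tz":0.0,"rx":0.0,"ry":0.0,"rz":0.0}]'
python3 push.py p13;python3 push.py p14
```

```text
t: 13.12
ee_pos: [570.8, 216.7, 275.1]
orientation: [1.981, 2.439, -0.0]
ft_force: [-0.2, 0.4, -0.5]
width: 0.8
t 13.18 tcp s,x,z 127.9 -0.4 275.1 F [ 0.6  0.3 -0.5] w 0.4 yaw 101.83
lid n 196 s 80.0 91.3 mid 88.0 x -0.6 z 131.3 slope -0.408
top wood n 629 slope 0.022 z@edge 96.7 s -208.4 49.8
t 13.28 tcp s,x,z 127.8 -0.5 275.1 F [-0.3 -0.2 -0. ] w 0.2 yaw 101.83
lid n 208 s 79.2 92.0 mid 87.8 x -0.5 z 129.8 slope -0.405
top wood n 638 slope -0.008 z@edge 96.8 s -207.4 52.4
```

```bash
python3 push.py p15; python3 -c "
from h import *
T=T_tool();T0=T
plan([570,222,400],101.8,3)
import h
h.T_tool=lambda:np.block([[T0[:3,:3],np.array([[570],[222],[400]])],[np.zeros((1,3)),1]])
plan([456.3,75.5,330],64.3,5)"
```

```text
t 13.38 tcp s,x,z 127.9 -0.5 275.1 F [-0.1  0.6  0.1] w 0.7 yaw 101.83
lid n 237 s 76.4 92.4 mid 86.8 x -0.6 z 128.0 slope -0.286
top wood n 639 slope -0.0094 z@edge 96.9 s -207.7 52.6
{"tx":0.0018,"ty":0.0001,"tz":-0.0416,"rx":0.00,"ry":0.00,"rz":0.01}
{"tx":0.0018,"ty":0.0001,"tz":-0.0416,"rx":0.00,"ry":0.00,"rz":0.01}
{"tx":0.0018,"ty":0.0001,"tz":-0.0416,"rx":0.00,"ry":0.00,"rz":0.01}
{"tx":-0.0240,"ty":-0.0283,"tz":0.0140,"rx":0.00,"ry":-0.00,"rz":7.51}
{"tx":-0.0275,"ty":-0.0249,"tz":0.0140,"rx":0.00,"ry":-0.00,"rz":7.51}
{"tx":-0.0305,"ty":-0.0211,"tz":0.0140,"rx":0.00,"ry":-0.00,"rz":7.51}
{"tx":-0.0330,"ty":-0.0169,"tz":0.0140,"rx":0.00,"ry":-0.00,"rz":7.51}
{"tx":-0.0349,"ty":-0.0125,"tz":0.0140,"rx":0.00,"ry":-0.00,"rz":7.51}
```

```bash
python3 -m handwheel '[{"gripper":1.0,"tx":0.002,"ty":0.0,"tz":-0.04,"rx":0.0,"ry":0.0,"rz":0.0},{"gripper":1.0,"tx":0.002,"ty":0.0,"tz":-0.05,"rx":0.0,"ry":0.0,"rz":0.0},{"gripper":0.3,"tx":0.001,"ty":0.0,"tz":-0.035,"rx":0.0,"ry":0.0,"rz":0.0},{"gripper":0.3,"tx":-0.024,"ty":-0.0285,"tz":0.014,"rx":0.0,"ry":0.0,"rz":7.5},{"gripper":0.3,"tx":-0.0275,"ty":-0.025,"tz":0.014,"rx":0.0,"ry":0.0,"rz":7.5},{"gripper":0.3,"tx":-0.0305,"ty":-0.021,"tz":0.014,"rx":0.0,"ry":0.0,"rz":7.5},{"gripper":0.3,"tx":-0.033,"ty":-0.017,"tz":0.014,"rx":0.0,"ry":0.0,"rz":7.5},{"gripper":0.3,"tx":-0.035,"ty":-0.0125,"tz":0.014,"rx":0.0,"ry":0.0,"rz":7.5}]'
python3 -m handwheel '[{"gripper":0.3,"tx":0.0,"ty":0.0,"tz":0.0,"rx":0.0,"ry":0.0,"rz":0.0},{"gripper":0.3,"tx":0.0,"ty":0.0,"tz":0.0,"rx":0.0,"ry":0.0,"rz":0.0}]'
cat > clip.py <<'E'
from h import *
import sys
T=T_tool(); p=viewer.get_image('wrist'); save(p,sys.argv[1]); W=cloud(p,T); hsv=cv2.cvtColor(p['image'],cv2.COLOR_RGB2HSV)
H,S,V=[hsv[:,:,i].astype(int) for i in range(3)]
o=ctrl.get_obs(); print(o['t'],o['ee_pos'].round(1),'yaw',np.degrees(np.arctan2(T[1,0],T[0,0])).round(2),round(o['width'],1))
red=((H<8)|(H>172))&(S>120)&(np.hypot(W[...,0]-456,W[...,1]-75)<40)&(W[...,2]<60)
for lo,hi in [(37,46),(9,16)]:
    P=W[red&(W[...,2]>lo)&(W[...,2]<hi)]; r=cv2.minAreaRect(P[:,:2].astype(np.float32)); print(len(P),r,P[:,2].mean())
    d=T[:3,:3].T@(np.append(r[0],0)-T[:3,3]); print('in tool xy',d[:2].round(2))
E
python3 clip.py c1; python3 push.py p16
```

```text
t: 14.42
ee_pos: [454.9, 74.2, 329.9]
orientation: [2.663, 1.667, 0.001]
ft_force: [0.3, -0.8, 0.7]
width: 56.9
t: 14.68
ee_pos: [456.5, 75.2, 330.6]
orientation: [2.658, 1.673, 0.002]
ft_force: [0.6, -0.5, -0.8]
width: 61.3
14.725 [456.7  75.4 330.7] yaw 64.38 61.5
295 ((456.1961975097656, 75.89291381835938), (15.695018768310547, 11.84600830078125), 64.10856628417969) 40.66897572969967
in tool xy [ 0.21 -0.97]
484 ((456.4672546386719, 75.67727661132812), (16.040172576904297, 32.82520294189453), 64.54940032958984) 12.942729762352407
in tool xy [ 0.14 -0.64]
t 14.78 tcp s,x,z 13.1 -141.0 330.7 F [-0.2 -0.6  0.3] w 61.7 yaw 64.4
lid n 806 s 50.7 69.9 mid 58.6 x -11.1 z 129.3 slope 0.097
top wood n 642 slope 0.0003 z@edge 96.8 s -207.3 53.1
```

View pics/c1.png

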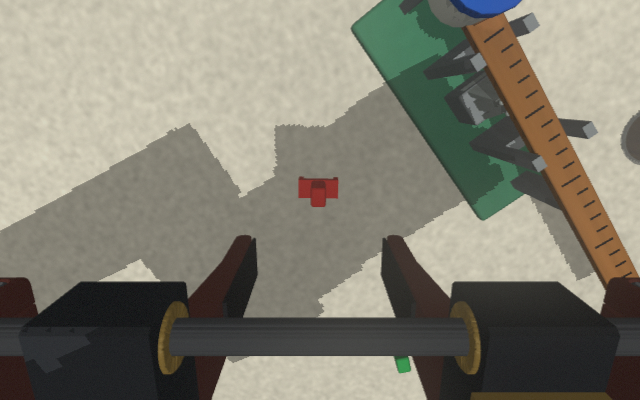

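The red clip stands at (318,190), its tab centred between the fingers, and the stick is level (slope 0.0003). Next I go down onto the tab.

```bash
python3 -m handwheel '[{"gripper":0.3,"tx":0.0,"ty":-0.0008,"tz":0.05,"rx":0.0,"ry":0.0,"rz":0.0},{"gripper":0.3,"tx":0.0,"ty":0.0,"tz":0.05,"rx":0.0,"ry":0.0,"rz":0.0},{"gripper":0.3,"tx":0.0,"ty":0.0,"tz":0.02,"rx":0.0,"ry":0.0,"rz":0.0},{"gripper":0.3,"tx":0.0,"ty":0.0,"tz":0.011,"rx":0.0,"ry":0.0,"rz":0.0},{"gripper":0.3,"tx":0.0,"ty":0.0,"tz":0.0,"rx":0.0,"ry":0.0,"rz":0.0},{"gripper":0.3,"tx":0.0,"ty":0.0,"tz":0.0,"rx":0.0,"ry":0.0,"rz":0.0}]'
python3 -c "
from h import *
T=T_tool();print(T.round(3))"
```

```text
t: 15.58
ee_pos: [455.6, 75.5, 199.9]
orientation: [2.659, 1.672, 0.002]
ft_force: [-0.3, -0.1, -0.3]
width: 61.2
[[ 4.33000e-01  9.01000e-01  2.00000e-03  4.55551e+02]
 [ 9.01000e-01 -4.33000e-01  0.00000e+00  7.55040e+01]
 [ 1.00000e-03  1.00000e-03 -1.00000e+00  1.99916e+02]
 [ 0.00000e+00  0.00000e+00  0.00000e+00  1.00000e+00]]
```

```bash
python3 -m handwheel '[{"gripper":1.0,"tx":0.0,"ty":0.0,"tz":0.001,"rx":0.0,"ry":0.0,"rz":0.0},{"gripper":1.0,"tx":0.0,"ty":0.0,"tz":0.0,"rx":0.0,"ry":0.0,"rz":0.0},{"gripper":1.0,"tx":0.0,"ty":0.0,"tz":0.0,"rx":0.0,"ry":0.0,"rz":0.0},{"gripper":1.0,"tx":0.0,"ty":0.0,"tz":0.0,"rx":0.0,"ry":0.0,"rz":0.0},{"gripper":1.0,"tx":0.0,"ty":0.0,"tz":0.0,"rx":0.0,"ry":0.0,"rz":0.0},{"gripper":1.0,"tx":0.0,"ty":0.0,"tz":0.0,"rx":0.0,"ry":0.0,"rz":0.0}]'
python3 -c "
from h import *
o=ctrl.get_obs();print(o['ee_pos'],o['width'])"
```

```text
t: 16.32
ee_pos: [455.0, 75.3, 198.1]
orientation: [-2.659, -1.672, 0.0]
ft_force: [-0.8, -1.2, 1.0]
width: 11.4
[455.00211477  75.30131022 198.0806186 ] 11.43509412638448
```

```bash
python3 -m handwheel '[{"gripper":1.0,"tx":0.0,"ty":0.0,"tz":-0.05,"rx":0.0,"ry":0.0,"rz":0.0},{"gripper":1.0,"tx":0.0,"ty":0.0,"tz":-0.055,"rx":0.0,"ry":0.0,"rz":0.0},{"gripper":1.0,"tx":0.0,"ty":0.0,"tz":-0.055,"rx":0.0,"ry":0.0,"rz":0.0},{"gripper":1.0,"tx":0.0,"ty":0.0,"tz":0.0,"rx":0.0,"ry":0.0,"rz":0.0}]'
python3 -c "
from h import *
plan([597.4,91.6,358],101.8,5)"
```

```text
t: 16.82
ee_pos: [456.2, 75.5, 361.9]
orientation: [2.656, 1.671, 0.012]
ft_force: [0.1, -0.3, 0.3]
width: 11.8
{"tx":0.0151,"ty":0.0241,"tz":0.0010,"rx":0.10,"ry":-0.03,"rz":-7.49}
{"tx":0.0119,"ty":0.0258,"tz":0.0010,"rx":0.10,"ry":-0.03,"rz":-7.49}
{"tx":0.0084,"ty":0.0272,"tz":0.0009,"rx":0.10,"ry":-0.03,"rz":-7.49}
{"tx":0.0048,"ty":0.0280,"tz":0.0009,"rx":0.10,"ry":-0.03,"rz":-7.49}
{"tx":0.0011,"ty":0.0284,"tz":0.0008,"rx":0.10,"ry":-0.03,"rz":-7.49}
```

```bash
python3 -m handwheel '[{"gripper":1.0,"tx":0.015,"ty":0.024,"tz":0.001,"rx":0.0,"ry":0.0,"rz":-7.5},{"gripper":1.0,"tx":0.012,"ty":0.026,"tz":0.001,"rx":0.0,"ry":0.0,"rz":-7.5},{"gripper":1.0,"tx":0.0085,"ty":0.027,"tz":0.001,"rx":0.0,"ry":0.0,"rz":-7.5},{"gripper":1.0,"tx":0.005,"ty":0.028,"tz":0.001,"rx":0.0,"ry":0.0,"rz":-7.5},{"gripper":1.0,"tx":0.001,"ty":0.0285,"tz":0.001,"rx":0.0,"ry":0.0,"rz":-7.5},{"gripper":1.0,"tx":0.0,"ty":0.0,"tz":0.0,"rx":0.0,"ry":0.0,"rz":0.0},{"gripper":1.0,"tx":0.0,"ty":0.0,"tz":0.0,"rx":0.0,"ry":0.0,"rz":0.0},{"gripper":1.0,"tx":0.0,"ty":0.0,"tz":0.0,"rx":0.0,"ry":0.0,"rz":0.0}]'
cat > place.py <<'E'
from h import *
import sys
E0=np.array([597.4,91.6]); u=np.array([-0.2045,0.979]); x=np.array([0.979,0.2045])
T=T_tool(); p=viewer.get_image('wrist'); save(p,sys.argv[1]); W=cloud(p,T); hsv=cv2.cvtColor(p['image'],cv2.COLOR_RGB2HSV)
H,S,V=[hsv[:,:,i].astype(int) for i in range(3)]
o=ctrl.get_obs(); d=o['ee_pos'][:2]-E0; print('t',round(o['t'],2),'tcp s,x,z',(d@u).round(2),(d@x).round(2),o['ee_pos'][2].round(1),'F',o['ft_force'].round(1),'w',round(o['width'],1),'yaw',np.degrees(np.arctan2(T[1,0],T[0,0])).round(2),'tilt',T[:2,2].round(4))
sx=lambda P:np.array([np.mean((P[:,:2]-E0)@u),np.mean((P[:,:2]-E0)@x)]).round(2)
gr=(S<70)&(W[...,2]>99)&(W[...,2]<109)&(np.hypot(W[...,0]-597,W[...,1]-92)<60)
n,l,st,ce=cv2.connectedComponentsWithStats(gr.astype(np.uint8))
for i in range(1,n):
    if st[i,4]>25:
        P=W[l==i]; r=cv2.minAreaRect(P[:,:2].astype(np.float32)); c=np.array(r[0])-E0; print('prong',st[i,4],'s,x',(c@u).round(1),(c@x).round(1),np.round(r[1],1),P[:,2].mean().round(1))
ph=o['ee_pos'][2]-198.1
red=((H<8)|(H>172))&(S>120)&(np.hypot(W[...,0]-T[0,3],W[...,1]-T[1,3])<40)&(abs(W[...,2]-ph-10)<16)
P=W[red]
if len(P)>20:
    r=cv2.minAreaRect(P[:,:2].astype(np.float32)); c=np.array(r[0])-E0; print('red',len(P),'s,x',(c@u).round(1),(c@x).round(1),r,'z',np.percentile(P[:,2],[5,50,95]).round(1), 'ph',ph)
wood=(H<20)&(S>80)&(W[...,2]>80)&(W[...,2]<120)&(np.abs((W[...,:2]-E0)@x)<16)&(np.abs((W[...,:2]-E0)@u)<200)
P=W[wood]; s=(P[:,:2]-E0)@u; l=(P[:,:2]-E0)@x
if len(P)>50:
    print('wood wrist n',len(P),'slope',np.polyfit(s,P[:,2],1).round(4),'x centre at 0',np.polyfit(s,l,1).round(3),'x range',np.percentile(l,[1,99]).round(1))
q=viewer.get_image('top'); W=cloud(q); hsv=cv2.cvtColor(q['image'],cv2.COLOR_RGB2HSV); H,S,V=[hsv[:,:,i].astype(int) for i in range(3)]
wood=(H<20)&(S>80)&(W[...,2]>60)&(W[...,2]<130)&(np.abs((W[...,:2]-E0)@x)<25)&(np.abs((W[...,:2]-E0)@u)<230)
P=W[wood]; s=(P[:,:2]-E0)@u
if len(P)>30:
    c=np.polyfit(s,P[:,2],1); print('top wood n',len(P),'slope',c[0].round(4),'z@edge',c[1].round(1),'s',s.min().round(1),s.max().round(1))
E
python3 place.py q1
```

```text
t: 17.82
ee_pos: [595.2, 91.6, 352.6]
orientation: [-1.981, -2.437, 0.002]
ft_force: [-0.7, 0.2, -0.1]
width: 11.8
t 17.88 tcp s,x,z 0.41 -1.96 352.9 F [ 0.3 -0.2 -1.2] w 11.7 yaw 101.77 tilt [-0.0014 -0.0002]
prong 133 s,x 34.8 -15.7 [5.7 8.4] 103.6
prong 139 s,x 34.9 16.0 [5.9 8.3] 103.8
red 600 s,x 8.1 -2.5 ((593.2816772460938, 98.97238159179688), (33.55539321899414, 8.228857040405273), 12.20042610168457) z [158.6 167.6 179.5] ph 154.83561413586827
wood wrist n 4080 slope [1.20000e-03 9.80086e+01] x centre at 0 [ 0.033 -1.282] x range [-14.9   9. ]
top wood n 384 slope 0.005 z@edge 97.7 s -207.2 -48.9
```

View pics/q1.png

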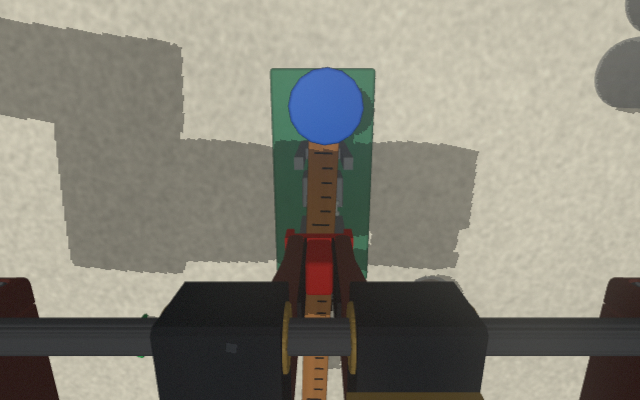

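```bash
cat > q.py <<'E'
from h import *
import sys
E0=np.array([597.4,91.6]); u=np.array([-0.2045,0.979]); x=np.array([0.979,0.2045])
T=T_tool(); p=viewer.get_image('wrist'); W=cloud(p,T); hsv=cv2.cvtColor(p['image'],cv2.COLOR_RGB2HSV)
H,S,V=[hsv[:,:,i].astype(int) for i in range(3)]
s=(W[...,:2]-E0)@u; l=(W[...,:2]-E0)@x; z=W[...,2]
print('tcp',T[:3,3].round(2),((T[:2,3]-E0)@u).round(2),((T[:2,3]-E0)@x).round(2)); ph=T[2,3]-198.1
red=((H<8)|(H>172))&(S>150)&(np.abs(s)<30)&(np.abs(l)<30)
for a,b in [(ph+11,ph+14.5),(ph+38,ph+44)]:
    m=red&(z>a)&(z<b)&(V>70); print('red z',a.round(1),m.sum(), 's',np.percentile(s[m],[1,50,99]).round(1) if m.sum() else '', 'x',np.percentile(l[m],[1,50,99]).round(1) if m.sum() else '')
m0=(H<20)&(S>80)&(z>94)&(z<102)
for a in range(-10,60,5):
    m=m0&(s>a)&(s<a+5)&(np.abs(l)<12.5)
    if m.sum()>20: print(a,m.sum(),np.percentile(l[m],[2,98]).round(1))
E
python3 q.py; python3 -c "
import cv2;i=cv2.imread('pics/q1.png');cv2.imwrite('pics/q1b.png',cv2.resize(i[130:310,230:410],None,fx=3.2,fy=3.2,interpolation=cv2.INTER_CUBIC))"
```

```text
tcp [595.58  91.61 353.1 ] 0.38 -1.78
red z 166.0 128 s [3.7 8.7 9.6] x [-18.7  -1.3  14.7]
red z 193.0 936 s [-6.1  2.4  9.3] x [-7.3 -1.8  3.8]
-10 167 [-10.8   8. ]
-5 193 [-10.7   7.9]
0 185 [-10.7   8.5]
5 202 [-10.    8.5]
10 185 [-9.9  8.4]
15 209 [-9.8  9.1]
20 195 [-9.8  9. ]
25 204 [-9.8  8.9]
30 207 [-9.7  9.5]
35 210 [-9.   9.5]
40 195 [-8.9  9.5]
45 61 [-8.9 10. ]
```

View pics/q1b.png

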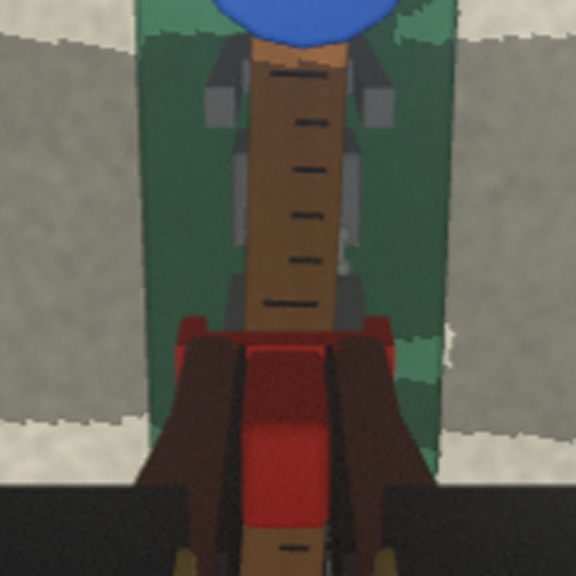

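```bash
python3 -m handwheel '[{"gripper":1.0,"tx":-0.002,"ty":0.0006,"tz":0.02,"rx":0.0,"ry":0.0,"rz":1.9},{"gripper":1.0,"tx":0.0,"ty":0.0,"tz":0.02,"rx":0.0,"ry":0.0,"rz":0.0},{"gripper":1.0,"tx":0.0,"ty":0.0,"tz":0.01,"rx":0.0,"ry":0.0,"rz":0.0},{"gripper":1.0,"tx":0.0,"ty":0.0,"tz":0.0,"rx":0.0,"ry":0.0,"rz":0.0},{"gripper":1.0,"tx":0.0,"ty":0.0,"tz":0.0,"rx":0.0,"ry":0.0,"rz":0.0},{"gripper":1.0,"tx":0.0,"ty":0.0,"tz":0.0,"rx":0.0,"ry":0.0,"rz":0.0}]'
python3 q.py; python3 place.py q2;  python3 -c "
import cv2;i=cv2.imread('pics/q2.png');cv2.imwrite('pics/q2b.png',cv2.resize(i[130:310,230:410],None,fx=3.2,fy=3.2,interpolation=cv2.INTER_CUBIC))"
```

```text
t: 18.73
ee_pos: [597.5, 89.9, 303.9]
orientation: [2.02, 2.405, 0.002]
ft_force: [0.6, -0.2, 0.2]
width: 12.0
tcp [597.52  89.9  303.91] -1.69 -0.23
red z 116.8 125 s [2.  6.7 7.6] x [-16.7   0.4  16.8]
red z 143.8 930 s [-8.3  0.2  7.3] x [-5.6  0.1  5.7]
0 251 [-10.7   8.6]
5 310 [-10.5   8.7]
10 298 [-10.2   8.8]
15 321 [-10.    8.9]
20 298 [-9.8  9. ]
25 320 [-9.5  9.1]
30 308 [-9.2  9.2]
35 328 [-9.   9.4]
40 300 [-8.9  9.5]
45 51 [-9.2 10. ]
t 18.82 tcp s,x,z -1.7 -0.34 303.7 F [-0.2  0.8  0.3] w 11.6 yaw 99.93 tilt [0.0011 0.0001]
prong 212 s,x 34.9 -15.9 [6.1 8.4] 103.6
prong 218 s,x 35.0 16.2 [6.2 8.2] 103.7
red 609 s,x 6.2 0.1 ((596.2258911132812, 97.70276641845703), (33.59228515625, 8.200235366821289), 10.476812362670898) z [109.4 119.  130.6] ph 105.59279343215624
wood wrist n 5014 slope [9.70000e-03 9.91333e+01] x centre at 0 [ 0.033 -1.049] x range [-13.9  10.9]
top wood n 369 slope 0.0016 z@edge 96.8 s -207.2 -54.4
```

View pics/q2b.png

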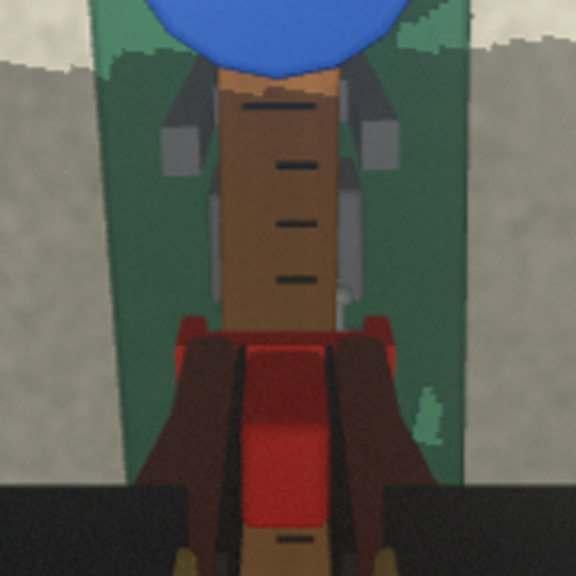

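```bash
python3 -m handwheel '[{"gripper":1.0,"tx":0.0002,"ty":-0.001,"tz":0.0,"rx":0.0,"ry":0.0,"rz":0.0},{"gripper":1.0,"tx":0.0,"ty":0.0,"tz":0.004,"rx":0.0,"ry":0.0,"rz":0.0},{"gripper":1.0,"tx":0.0,"ty":0.0,"tz":0.004,"rx":0.0,"ry":0.0,"rz":0.0},{"gripper":1.0,"tx":0.0,"ty":0.0,"tz":0.0035,"rx":0.0,"ry":0.0,"rz":0.0},{"gripper":1.0,"tx":0.0,"ty":0.0,"tz":0.0,"rx":0.0,"ry":0.0,"rz":0.0},{"gripper":1.0,"tx":0.0,"ty":0.0,"tz":0.0,"rx":0.0,"ry":0.0,"rz":0.0}]'
python3 q.py; python3 place.py q3
```

```text
t: 19.62
ee_pos: [596.3, 89.9, 291.5]
orientation: [2.021, 2.405, -0.0]
ft_force: [-0.6, 0.3, 0.2]
width: 11.7
tcp [596.28  89.87 291.55] -1.47 -1.45
red z 104.4 132 s [2.5 6.9 8. ] x [-18.1  -1.1  15.3]
red z 131.4 936 s [-8.2  0.5  7.5] x [-7.1 -1.5  4.3]
5 304 [-10.4  12. ]
10 337 [-10.    8.8]
15 349 [-9.8  8.9]
20 341 [-9.7  9. ]
25 368 [-9.9  9.1]
30 363 [-9.6  9.6]
35 379 [-9.3  9.7]
40 330 [-9.2  9.8]
45 32 [-9.1  9.6]
t 19.73 tcp s,x,z -1.47 -1.44 291.7 F [-0.6  0.   0.1] w 11.7 yaw 99.93 tilt [ 0.0001 -0.    ]
prong 240 s,x 34.9 16.1 [6.  8.3] 103.7
prong 239 s,x 34.9 -15.8 [6.  8.3] 103.7
red 627 s,x -10.0 -1.7 ((597.8124389648438, 81.47200775146484), (33.63772201538086, 40.421295166015625), 10.383317947387695) z [ 97.3 106.5 118.3] ph 93.57891680579817
wood wrist n 5602 slope [1.76000e-02 9.99914e+01] x centre at 0 [ 0.034 -1.193] x range [-14.1  13.5]
top wood n 372 slope 0.0036 z@edge 96.9 s -207.8 52.5
```

```bash
python3 -m handwheel '[{"gripper":1.0,"tx":0.0,"ty":0.0,"tz":0.001,"rx":0.0,"ry":0.0,"rz":0.0},{"gripper":1.0,"tx":0.0,"ty":0.0,"tz":0.001,"rx":0.0,"ry":0.0,"rz":0.0},{"gripper":1.0,"tx":0.0,"ty":0.0,"tz":0.0,"rx":0.0,"ry":0.0,"rz":0.0},{"gripper":1.0,"tx":0.0,"ty":0.0,"tz":0.0,"rx":0.0,"ry":0.0,"rz":0.0}]'
python3 place.py q4
```

```text
t: 20.27
ee_pos: [596.2, 89.9, 289.6]
orientation: [-2.021, -2.405, 0.0]
ft_force: [-1.1, -0.1, 0.3]
width: 11.8
t 20.32 tcp s,x,z -1.46 -1.48 289.6 F [-0.4  0.6 -0.4] w 11.8 yaw 99.93 tilt [-0.  0.]
prong 234 s,x 35.0 16.0 [5.7 8.2] 103.7
prong 243 s,x 34.9 -15.8 [6.  8.3] 103.7
red 630 s,x -2.0 3.4 ((601.1600341796875, 90.31322479248047), (29.704248428344727, 42.85359191894531), 47.157230377197266) z [ 95.  104.7 116.4] ph 91.50127509623374
wood wrist n 5695 slope [1.750000e-02 1.000388e+02] x centre at 0 [ 0.034 -1.205] x range [-14.2  13.3]
top wood n 372 slope 0.0027 z@edge 97.2 s -206.8 52.2
```

Half a millimetre above seating, the stick level. I'll release, wait, then lift straight up.

```bash
python3 -m handwheel '[{"gripper":0.6,"tx":0.0,"ty":0.0,"tz":0.0,"rx":0.0,"ry":0.0,"rz":0.0},{"gripper":0.6,"tx":0.0,"ty":0.0,"tz":0.0,"rx":0.0,"ry":0.0,"rz":0.0},{"gripper":0.6,"tx":0.0,"ty":0.0,"tz":0.0,"rx":0.0,"ry":0.0,"rz":0.0},{"gripper":0.6,"tx":0.0,"ty":0.0,"tz":0.0,"rx":0.0,"ry":0.0,"rz":0.0}]'
python3 place.py q5
```

```text
t: 20.88
ee_pos: [596.2, 89.9, 289.6]
orientation: [-2.021, -2.405, 0.0]
ft_force: [0.8, -0.7, 0.8]
width: 34.9
t 20.93 tcp s,x,z -1.43 -1.51 289.6 F [-0.2 -0.6 -0.8] w 35.3 yaw 99.93 tilt [-0.  0.]
prong 235 s,x 34.9 16.0 [6.  8.2] 103.7
prong 244 s,x 34.9 -15.8 [6.1 8.3] 103.7
prong 212 s,x -34.8 15.9 [5.7 9.4] 103.3
prong 189 s,x -34.7 -15.9 [6.1 8.4] 103.3
red 1873 s,x -10.2 -1.9 ((597.6507568359375, 81.2755126953125), (34.145721435546875, 36.004905700683594), 10.165006637573242) z [ 98.3 103.9 113.2] ph 91.49281630964927
wood wrist n 6959 slope [1.44000e-02 9.98855e+01] x centre at 0 [ 0.035 -0.884] x range [-15.1  14.6]
top wood n 372 slope 0.0063 z@edge 97.6 s -207.8 53.0
```

View pics/q5.png

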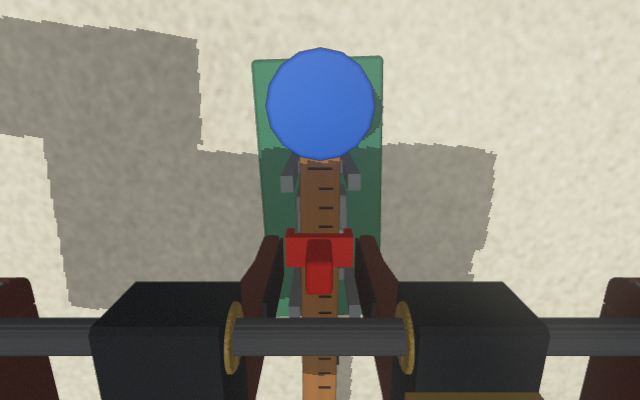

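The clip sits astride the stick at (318,260), free of the fingers. Lifting away slowly at first.

```bash
python3 -m handwheel '[{"gripper":0.6,"tx":0.0,"ty":0.0,"tz":-0.01,"rx":0.0,"ry":0.0,"rz":0.0},{"gripper":0.6,"tx":0.0,"ty":0.0,"tz":-0.03,"rx":0.0,"ry":0.0,"rz":0.0},{"gripper":0.6,"tx":0.0,"ty":0.0,"tz":-0.05,"rx":0.0,"ry":0.0,"rz":0.0},{"gripper":0.6,"tx":0.0,"ty":0.0,"tz":-0.04,"rx":0.0,"ry":0.0,"rz":0.0},{"gripper":0.6,"tx":0.0,"ty":0.0,"tz":0.0,"rx":0.0,"ry":0.0,"rz":0.0},{"gripper":0.6,"tx":0.0,"ty":0.0,"tz":0.0,"rx":0.0,"ry":0.0,"rz":0.0},{"gripper":0.6,"tx":0.0,"ty":0.0,"tz":0.0,"rx":0.0,"ry":0.0,"rz":0.0},{"gripper":0.6,"tx":0.0,"ty":0.0,"tz":0.0,"rx":0.0,"ry":0.0,"rz":0.0}]'
python3 place.py q6
python3 - <<'E'
from h import *
E0=np.array([597.4,91.6]); u=np.array([-0.2045,0.979]); x=np.array([0.979,0.2045])
T=T_tool(); p=viewer.get_image('wrist'); W=cloud(p,T); hsv=cv2.cvtColor(p['image'],cv2.COLOR_RGB2HSV)
H,S,V=[hsv[:,:,i].astype(int) for i in range(3)]
s=(W[...,:2]-E0)@u; l=(W[...,:2]-E0)@x; z=W[...,2]
red=((H<8)|(H>172))&(S>150)&(np.abs(s)<30)&(np.abs(l)<30)
for a,b in [(100,107),(129,136)]:
    m=red&(z>a)&(z<b); P=np.c_[s[m],l[m]].astype(np.float32); print(m.sum(),cv2.minAreaRect(P),np.median(z[m]))
for n in ['scene']:
    q=viewer.get_image(n); i=q['image'][:,:,::-1][160:290,250:450]; cv2.imwrite('pics/s2.png',cv2.resize(i,None,fx=4,fy=4,interpolation=cv2.INTER_CUBIC))
E
```

```text
t: 21.98
ee_pos: [596.0, 89.8, 418.4]
orientation: [-2.02, -2.404, 0.003]
ft_force: [1.0, 0.9, 0.6]
width: 35.2
t 22.02 tcp s,x,z -1.45 -1.62 418.6 F [ 1.1 -0.8 -0.3] w 35.3 yaw 99.93 tilt [-0.0022 -0.0003]
prong 75 s,x 35.1 15.8 [5.7 7.6] 103.9
prong 74 s,x 34.9 -15.9 [5.6 8.1] 103.9
prong 73 s,x -34.8 -16.0 [6. 8.] 103.7
prong 72 s,x -34.8 15.9 [5.4 8.3] 103.8
wood wrist n 4311 slope [1.0300e-02 9.9235e+01] x centre at 0 [ 0.033 -1.13 ] x range [-15.1  13.4]
top wood n 383 slope 0.0018 z@edge 96.9 s -207.5 -48.8
494 ((-0.5583410263061523, -1.4545955657958984), (16.054851531982422, 33.20785903930664), 1.9787739515304565) 104.07434623606264
291 ((-0.5823736190795898, -1.81465482711792), (15.512300491333008, 10.91661262512207), 1.670005202293396) 131.89557855580455
```

View pics/s2.png

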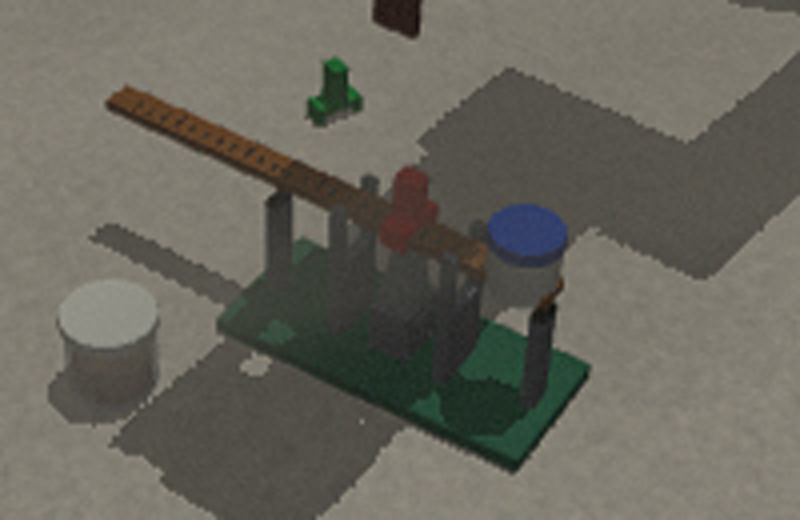

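View pics/q6.png

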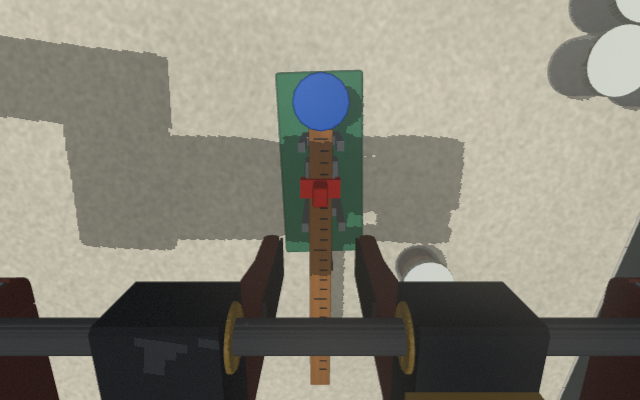

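```bash
python3 -c "
from h import *
print(ctrl.close_job())"
```

```text
the job is handed in; nothing more can be done
None
```

The stick is balanced level on the knife edge with the red clip seated astride it over the edge. I handed the job in at about 22 s; it reports no verdict.

- **Sliding:** I pushed on the jar's end face with shut fingers in small steps, about 50 mm in all, backing off after each to see whether the stick stayed tipped. After the last step it rocked several times and came to rest level. It stayed level for several seconds with nothing touching it before the clip went on.
- **Placing the clip:** I gripped the red clip by its tab, lined it up with the stick, lowered it to about 0.5 mm above its seat and let go. Then I lifted the hand straight up and clear.

**Last checks before handing in**
- **Stick:** the top camera gave a slope of 0.002 and the wrist camera 0.010, both inside the 0.04 limit. In the scene view it was clear of both catch posts. The wrist figure probably includes some clip and finger pixels.
- **Clip:** its middle was 0.6 mm from the knife edge along the stick and about 0.4 mm off the stick's centre line. Its crown top was at 104.1 mm, against 104 mm when seated.

**Not checked:** I did not re-measure the green clip, the loose jars or the dish afterwards. I did not take the arm within reach of any of them.

No checks failed. Two move commands were refused at the start because the rows lacked some keys, and the arm did not move.

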